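# Clear up after a skin biopsy: sharps first, then instrument, specimens and medicine

### The job

Clear up after the skin biopsy. Sharps go first: drop the used syringe through the slot of the yellow sharps container before you move any of the other things. Then lay the forceps flat inside the steel instrument tray, stand each of the two red-lidded specimen pots in a bay of its own in the white specimen carrier, and stand the vial in the free bay of the grey medicine tray beside the pill bottle; keep the pots and the vial upright and set them down rather than dropping them.

Things in the scene. Friction and masses are not known exactly. Their poses are not given: they have to be found in the camera images.
- syringe: Used 2 ml syringe, clear and white with a green plunger and green needle end, lying on its side on the worktop: 125 mm long (along its x axis, needle end at +x), barrel 12 mm thick over x = -33 to +29 mm, a finger flange 24 mm wide at x = -34 mm, 12 mm high as it lies. Origin under the middle, z up. Weighs about 12 g. Take it across the barrel.
- forceps: Plain steel dressing forceps lying flat: 127 mm long (along its x axis), 14 mm wide, 10 mm high, stiff (the two limbs do not close when gripped). Origin under the middle, z up. About 22 g. Take them across the middle.
- pot_1: Small round cream-coloured specimen pot with a screwed-on wine-red lid, standing: 40 mm across the lid (38 mm body), 51 mm high. Origin at the centre of its underside, z up. About 50 g. The same as pot_2; either may go in either bay.
- pot_2: Small round cream-coloured specimen pot with a screwed-on wine-red lid, standing: 40 mm across the lid (38 mm body), 51 mm high. Origin at the centre of its underside, z up. About 50 g. The same as pot_1; either may go in either bay.
- vial: Round glass medicine vial with white cap and a blue-and-white label, standing: 33 mm across up to 62 mm height, narrower cap (23 mm) to 70 mm. Origin at the centre of its underside, z up. About 50 g.
- sharps_box: Fixed. Sharps container: hollow yellow box 98 x 160 mm (x by y), grey lid 106 x 168 mm, lid top 76 mm above the worktop (low beads beside the slot to 80 mm). In the middle of the lid an open drop slot, 46 mm wide along its x, 144 mm long along its y; a syringe let go lengthwise over it falls inside. Origin at the centre of the underside, on the worktop.
- instrument_tray: Fixed. Low rectangular stainless steel tray, outside 94 x 164 mm (x by y), inside 90 x 160 mm, floor 2 mm thick, walls 20 mm high, rolled rim up to 22 mm above the worktop. Long side along its y axis. Origin at the centre of the underside, on the worktop.
- specimen_carrier: Fixed. White plastic carrier with two open, empty square bays side by side along its y axis: 62 x 121 mm. Bays 56 x 56 mm inside, centres at x = 0, y = -29.5 and +29.5 mm. Floor 3 mm thick, walls 3 mm thick and 24 mm high. Origin at the centre of the underside, on the worktop.
- medicine_tray: Fixed. Smaller grey plastic tray, 56 x 109 mm, two open square bays side by side along its y axis: 50 x 50 mm inside, centres at x = 0, y = -26.5 and +26.5 mm. Floor 3 mm, walls 3 mm thick, 24 mm high. A brown pill bottle (43 mm across, top 71 mm above the worktop) is fixed in the bay at +y; the bay at -y is free. Origin at the centre of the underside, on the worktop.

How it is judged:
On the way:
1. the used syringe lies inside the sharps container (x of syringe in the frame of sharps_box between -0.045 and 0.045 m and y of syringe in the frame of sharps_box between -0.075 and 0.075 m and z of syringe in the frame of sharps_box between -0.005 and 0.055 m), for 0.2 s.
At the end, for the whole second after the job is handed in: Syringe inside the sharps container; forceps flat on the instrument tray's floor (middle within 30 mm along, 42 mm across); pots upright, one on each floor of the carrier's bays, vial upright in the medicine tray's free bay (within 13 mm of bay centre in x and y, 0.12 rad); all released, at rest (all of step 1 and x of forceps in the frame of instrument_tray between -0.042 and 0.042 m and y of forceps in the frame of instrument_tray between -0.03 and 0.03 m and z of forceps in the frame of instrument_tray between -0.004 and 0.01 m and angle between forceps's own z axis and vertical below 0.15 rad and x of vial in the frame of medicine_tray between -0.013 and 0.013 m and y of vial in the frame of medicine_tray between -0.0395 and -0.0135 m and z of vial in the frame of medicine_tray between -0.004 and 0.01 m and angle between each of vial, pot_1, pot_2's own z axis and vertical below 0.12 rad and linear speed of each of syringe, forceps, pot_1, pot_2, vial below 0.03 m/s and ((x of pot_1 in the frame of specimen_carrier between -0.013 and 0.013 m and y of pot_1 in the frame of specimen_carrier between 0.0165 and 0.0425 m and z of pot_1 in the frame of specimen_carrier between -0.004 and 0.01 m and x of pot_2 in the frame of specimen_carrier between -0.013 and 0.013 m and y of pot_2 in the frame of specimen_carrier between -0.0425 and -0.0165 m and z of pot_2 in the frame of specimen_carrier between -0.004 and 0.01 m) or (x of pot_1 in the frame of specimen_carrier between -0.013 and 0.013 m and y of pot_1 in the frame of specimen_carrier between -0.0425 and -0.0165 m and z of pot_1 in the frame of specimen_carrier between -0.004 and 0.01 m and x of pot_2 in the frame of specimen_carrier between -0.013 and 0.013 m and y of pot_2 in the frame of specimen_carrier between 0.0165 and 0.0425 m and z of pot_2 in the frame of specimen_carrier between -0.004 and 0.01 m))); the robot touches nothing.
It fails at once if the forceps, a pot or the vial was moved (over 4 cm) before the syringe was in the sharps container (not (x of syringe in the frame of sharps_box between -0.045 and 0.045 m and y of syringe in the frame of sharps_box between -0.075 and 0.075 m and z of syringe in the frame of sharps_box between -0.005 and 0.055 m) and distance of any of forceps, pot_1, pot_2, vial from where it was at the start of the episode above 0.04 m).
It fails at once if a pot or the vial was tipped over (angle between any of pot_1, pot_2, vial's own z axis and vertical above 0.6 rad).
It fails at once if a pot or the vial was let fall from more than about 2 cm ((contact force between pot_1 and anything else below 0.005 N and linear speed of pot_1 above 0.65 m/s) or (contact force between pot_2 and anything else below 0.005 N and linear speed of pot_2 above 0.65 m/s) or (contact force between vial and anything else below 0.005 N and linear speed of vial above 0.65 m/s)).
It also fails if it takes over 106 s, if anything falls off the work surface, if the arm or the gripper's body presses on something with over 40 N, if the wrist force passes 120 N, or if a joint passes its speed limit or range.

### The arm

A 6-joint arm with a two-finger parallel gripper is mounted at the origin on a cart in front of the work surface, level with it; the furniture and walls round the work are solid. World frame = base frame: x ahead of the robot, y to its left, z up, the work surface at z = 0. Lengths are in m, angles in rad, forces in N, time in s.
With the tool pointing down it reaches from about 0.35 to 0.975 m from the base axis. Payload 4.9 kg.
Tool frame: the origin (TCP) lies at the very end of the fingers, on their centre line; the grasp point (between the pads) lies 19 mm behind it; z points along the fingers, y is the line along which they close (so a half turn about z gives the same grasp; the last joint's range is limited). The gripper opens to 85 mm and grips with 20 to 120 N. Pads are 22 mm wide; open, the fingers measure 114 mm over their backs; the gripper's body (76 mm by 85 mm) begins 54 mm behind the grasp point. The pads swing forward as they close: fully open they stand 13 mm farther back than shut.
Start: joints at [1.201, 0.053, 1.613, -0, 1.476, -0.119], TCP at [0.155, 0.605, 0.231] pointing down, gripper open.
Joint ranges: [-3.01, 3.01], [-1.01, 2.22], [0.06, 2.58], [-1.02, 4.17], [0.09, 2.62], [-3.14, 3.14]. Speed limits (rad/s): [2.57, 2.57, 3.14, 3.14, 3.14, 3.14].

### API

Orientations are given as a rotation vector (axis times angle).
In Python, from station import get_obs, optics, ctrl gives the robot as it stands.
- The arm moves only by the shell command python3 -m pendant 'ROWS' [FORCE]. ROWS is JSON, a list of rows, each a list of 3 entries, a list of its own where there are three numbers: the shift along the tool's x, y, z in mm, then the turn, a rotation vector about the tool's x, y, z in rad, then the opening, from 0 (shut) to 1 (fully open). A call has 1 to 12 rows; each row shifts and turns the commanded pose from where the row before left it, along the tool's axes as they then stand; what a row does not reach is not made up. A row lasts 1/12 s, in which the tool goes at most 41.7 mm and 7.16 degrees, less where a joint would pass 70% of its speed; a pose out of reach is approached as far as the arm can. A call is refused whole if a number of a shift passes 41.7 or a number of a turn 0.125, either way. A call with a gripper value outside its range is refused whole. The fingers move at their own pace and stop on an object; FORCE is the grip in N (left out, the last holds). Time passes only in rows, so rows that do not move let the fingers close. It gives the time, the measured TCP pose, the force, the opening and the grip force at its end, in the units of the state.
- get_obs(): the state, without advancing time (a new reading comes with each control period).
- optics.get_image(name): name is "side" or "top"; returns the picture (384x512x3 uint8, red, green, blue); there is no depth.
- optics.camera_model(name): a dict with "fx", "fy", "cx", "cy" (pixels), "cam_to_world" (4x4, takes a point from camera to world coordinates). Camera axes: x right, y up, looking along -z (the intrinsics and any distortion apply to the point x, -y, -z); pixel columns grow to the right and rows downward; lengths in m; the calibration is good to about 2 mm. A picture is of the moment at which its call begins. camera_model takes no time and is no camera call.
- ctrl.finish_job(): hands the job in; it is judged then, once.
The state is a dict: "t": time; "q": joint angles; "dq": joint speeds; "effort": joint torques, N m; "tool_pos": TCP position; "tool_rot": TCP orientation; "contact_force": force on the tool from outside, world axes, zero at the start; "wrist_torque": the same for the moment, N m; "opening": finger opening in m; "grip_force": force on a finger pad.
Only numpy, scipy, OpenCV 4.12 (cv2) and the standard library are available. Lean on these libraries where they do the work, as an engineer would, in place of code of your own. Each camera call takes 0.05 s, during which the arm holds its last target. There are 200 camera calls.

## Working session

There is one attempt and no reset: what is moved stays moved. The work goes in short steps, Python scripts to look and compute and a shell command to move; the robot and the scene stay as the last step left them, time stands still between calls to the robot, and variables do not carry over. Pictures are saved under pics/ and viewed, at most 14 in all, crops included, and the job is handed in when it is done.

```bash
mkdir -p pics; ls; python3 - <<'E'
from station import get_obs, optics, ctrl
import cv2,numpy as np
for n in("side","top"):
    im=optics.get_image(n); np.save(f"pics/{n}0.npy",im); cv2.imwrite(f"pics/{n}0.png",cv2.cvtColor(im,cv2.COLOR_RGB2BGR))
    m=optics.camera_model(n); print(n,{k:(np.round(v,4).tolist()) if not isinstance(v,str) else v for k,v in m.items()})
o=get_obs(); print({k:np.round(v,3).tolist() for k,v in o.items()})
E
```

```text
pics
side {'fx': 434.0475, 'fy': 434.0475, 'cx': 246.149, 'cy': 189.1752, 'cam_to_world': [[-0.72, 0.5987, -0.351, 0.2298], [-0.6939, -0.6125, 0.3787, 0.2878], [0.0117, 0.5162, 0.8564, 0.8147], [0.0, 0.0, 0.0, 1.0]]}
top {'fx': 422.7862, 'fy': 422.7862, 'cx': 255.4546, 'cy': 181.2729, 'cam_to_world': [[0.0029, 0.985, -0.1725, 0.3892], [-0.9996, -0.002, -0.0286, -0.0626], [-0.0285, 0.1725, 0.9846, 0.8652], [0.0, 0.0, 0.0, 1.0]]}
{'t': 0.1, 'q': [1.201, 0.053, 1.614, -0.0, 1.476, -0.119], 'dq': [0.0, -0.002, -0.004, 0.002, 0.0, 0.001], 'effort': [0.0, -39.491, -37.136, -0.0, 0.004, 0.0], 'tool_pos': [0.155, 0.605, 0.23], 'tool_rot': [-0.393, -3.116, 0.003], 'contact_force': [-0.947, 0.372, 0.239], 'wrist_torque': [-0.021, -0.019, -0.036], 'grip_force': 0.0, 'opening': 0.085}
```

View pics/side0.png

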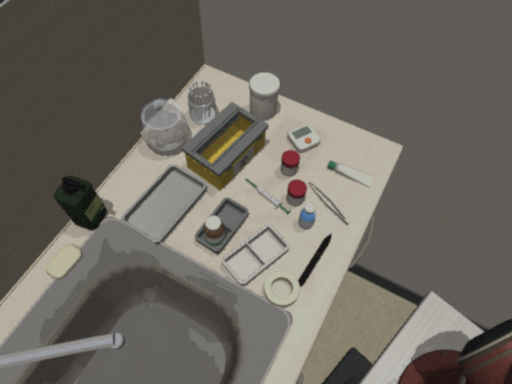

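View pics/top0.png

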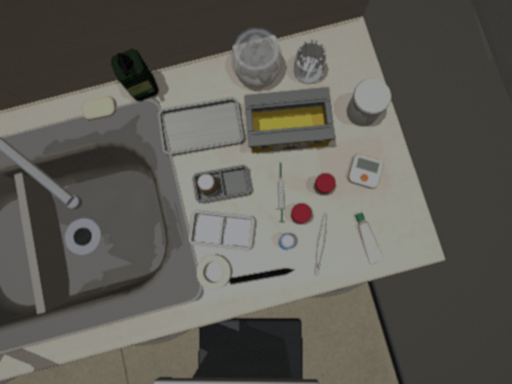

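The side view shows the sharps box at (227,145), the steel tray at (166,203), the medicine tray at (222,225) and the carrier at (256,253). The syringe is at (268,196), the pots at (290,160) and (297,190), the vial at (308,215) and the forceps at (328,202). In the top view the sharps box is at (290,120), the tray (203,127), the medicine tray (223,184) with the bottle on the left, the carrier (224,231), the syringe (281,193), the pots (326,184) and (302,213), the vial (288,241) and the forceps (321,243).

```bash
cat > h.py <<'E'
import numpy as np, cv2
from station import get_obs, optics, ctrl
from scipy.spatial.transform import Rotation as R
M={n:optics.camera_model(n) for n in("side","top")}
def ray(n,u,v):
    m=M[n]; T=np.array(m["cam_to_world"]); d=np.array([(u-m["cx"])/m["fx"],-(v-m["cy"])/m["fy"],-1.])
    return T[:3,3],T[:3,:3]@d
def onz(n,uv,z):
    o,d=ray(n,*uv); return o+d*(z-o[2])/d[2]
def tri(a,b):  # a side px, b top px
    o1,d1=ray("side",*a); o2,d2=ray("top",*b); d1=d1/np.linalg.norm(d1); d2=d2/np.linalg.norm(d2)
    s=np.linalg.lstsq(np.c_[d1,-d2],o2-o1,rcond=None)[0]; p,q=o1+s[0]*d1,o2+s[1]*d2
    return (p+q)/2,np.linalg.norm(p-q)
def proj(n,P):
    m=M[n]; T=np.array(m["cam_to_world"]); c=T[:3,:3].T@(np.array(P)-T[:3,3])
    return m["cx"]+m["fx"]*c[0]/-c[2], m["cy"]-m["fy"]*c[1]/-c[2]
def blobs(im,lo,hi,roi,amin=8):  # HSV mask
    h=cv2.cvtColor(im,cv2.COLOR_RGB2HSV); k=cv2.inRange(h,np.array(lo),np.array(hi)); x0,y0,x1,y1=roi
    z=np.zeros_like(k); z[y0:y1,x0:x1]=k[y0:y1,x0:x1]
    n,l,s,c=cv2.connectedComponentsWithStats(z); return [(c[i].round(1).tolist(),s[i].tolist()) for i in range(1,n) if s[i][4]>=amin]
E
python3 - <<'E'
from h import *
roi={"side":(120,90,400,290),"top":(155,80,355,285)}
for n in("side","top"):
    im=np.load(f"pics/{n}0.npy")
    for nm,lo,hi in(("red",(170,120,50),(180,255,255)),("red0",(0,150,50),(6,255,255)),("blue",(95,90,60),(125,255,255)),("green",(45,60,30),(90,255,255)),("yellow",(20,150,60),(32,255,255))):
        print(n,nm,blobs(im,lo,hi,roi[n]))
top=np.load("pics/top0.npy");side=np.load("pics/side0.npy")
cv2.imwrite("pics/topc.png",cv2.resize(top[85:275,155:345,::-1],None,fx=3.1,fy=3.1,interpolation=cv2.INTER_CUBIC))
cv2.imwrite("pics/sidec.png",cv2.resize(side[100:290,120:360,::-1],None,fx=3.1,fy=3.1,interpolation=cv2.INTER_CUBIC))
E
```

```text
side red [([290.2, 158.4], [282, 151, 17, 16, 221]), ([296.6, 188.4], [288, 180, 18, 18, 242])]
side red0 []
side blue [([306.9, 216.2], [301, 210, 14, 12, 104])]
side green [([331.4, 164.6], [328, 161, 8, 8, 43]), ([251.3, 183.0], [247, 180, 9, 7, 11]), ([283.9, 208.6], [279, 205, 10, 8, 15])]
side yellow [([225.5, 139.4], [202, 115, 49, 47, 652]), ([257.7, 145.3], [254, 140, 10, 14, 59]), ([208.7, 173.4], [187, 155, 46, 34, 425])]
top red [([324.9, 183.0], [316, 174, 19, 19, 295]), ([300.9, 213.0], [292, 204, 19, 19, 294])]
top red0 []
top blue [([281.9, 244.6], [280, 239, 7, 10, 17])]
top green []
top yellow [([288.3, 117.9], [253, 106, 72, 24, 1229]), ([321.0, 144.9], [317, 144, 9, 2, 9])]
```

View pics/topc.png

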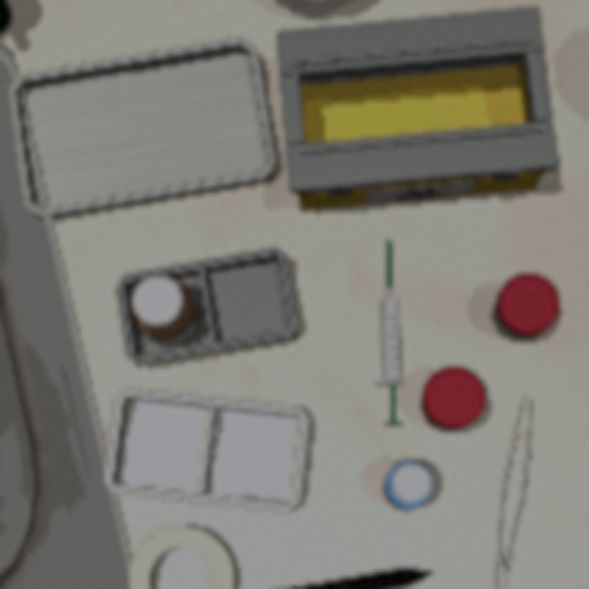

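View pics/sidec.png

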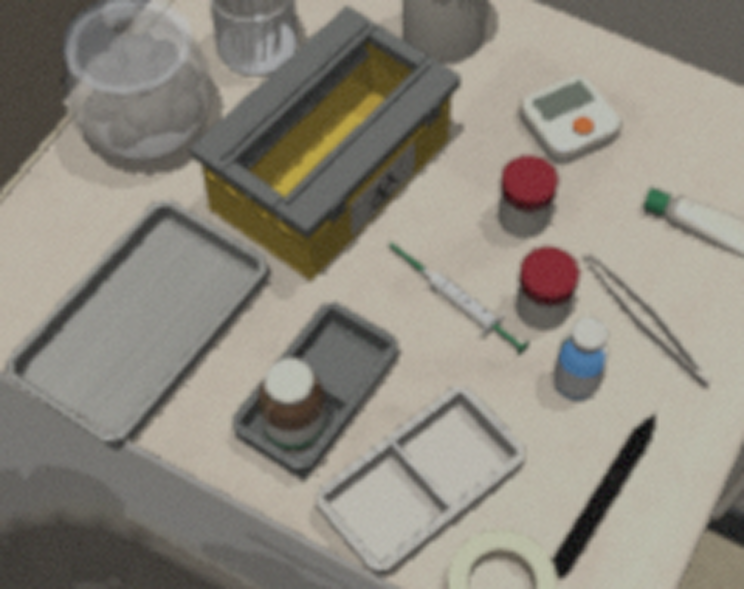

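The crops show everything clearly: the syringe needle is towards the sharps box, the free medicine bay is on the right (−y), and both carrier bays are empty. Next I'll triangulate the corner picks.

```bash
python3 - <<'E'
from h import *
np.set_printoptions(precision=4,suppress=True)
c=lambda p,o:((p[0]+.5)/3.1-.5+o[0],(p[1]+.5)/3.1-.5+o[1])
S=lambda p:c(p,(120,100)); T=lambda p:c(p,(155,85))
D={"lid":([(194,152),(350,10),(460,75),(307,226)],[(278,31),(541,9),(558,165),(290,191)]),
"tray":([(12,365),(165,204),(268,268),(115,438)],[(16,80),(252,44),(279,178),(48,217)]),
"med":([(236,422),(334,304),(398,350),(300,472)],[(119,287),(288,250),(302,333),(136,364)]),
"car":([(320,505),(460,390),(524,452),(382,571)],[(118,393),(312,404),(300,508),(110,490)]),
"syr":([(391,246),(489,329),(524,349)],[(389,241),(392,384),(393,425)]),
"forc":([(588,258),(705,383)],[(528,400),(501,590)]),
"vialcap":([(590,332)],[(411,482)])}
for k,(s,t) in D.items():
    P=[tri(S(a),T(b)) for a,b in zip(s,t)]; X=np.array([p for p,_ in P])
    print(k,"\n",X,[round(e,4) for _,e in P],"mean",X.mean(0))
    if len(X)==4: print("  size y",np.linalg.norm(X[0]-X[1]),np.linalg.norm(X[3]-X[2]),"x",np.linalg.norm(X[1]-X[2]),np.linalg.norm(X[0]-X[3]),"yaw(y-axis)",[np.degrees(np.arctan2(-(d)[0],d[1])) for d in (X[0]-X[1],X[3]-X[2])])
for a,b in(((290.2,158.4),(324.9,183)),((296.6,188.4),(300.9,213))): print("pot lid",tri(a,b),onz("top",b,.051))
print("syr z=.006",[onz("top",T(p),.006) for p in D["syr"][1]])
E
```

```text
lid 
 [[ 0.7008 -0.0176  0.0727]
 [ 0.7161 -0.1847  0.0704]
 [ 0.6116 -0.1907  0.0792]
 [ 0.5949 -0.0254  0.0836]] [np.float64(0.0022), np.float64(0.0001), np.float64(0.0017), np.float64(0.0023)] mean [ 0.6558 -0.1046  0.0765]
  size y 0.16787865154932913 0.16622300419749733 x 0.10500187717719102 0.10670220775674012 yaw(y-axis) [np.float64(5.2270997897682046), np.float64(5.7642538609714125)]
tray 
 [[ 0.6862  0.1619  0.0255]
 [ 0.7152  0.004   0.0165]
 [ 0.6246 -0.0138  0.0101]
 [ 0.6003  0.1435  0.0085]] [np.float64(0.0019), np.float64(0.0008), np.float64(0.0052), np.float64(0.0089)] mean [0.6566 0.0739 0.0152]
  size y 0.1608060084867601 0.1590976283490967 x 0.09253287245934275 0.0895386312249956 yaw(y-axis) [np.float64(10.400067527589457), np.float64(8.800000408687795)]
med 
 [[ 0.5451  0.0881  0.0327]
 [ 0.5707 -0.0218  0.0171]
 [ 0.5173 -0.0306  0.0079]
 [ 0.4972  0.0787  0.0149]] [np.float64(0.0036), np.float64(0.0006), np.float64(0.001), np.float64(0.004)] mean [0.5326 0.0286 0.0182]
  size y 0.11389791392921288 0.11136435991515366 x 0.05492727563358726 0.05196927402263283 yaw
[... 497 characters left out ...]
2]
 [ 0.4852 -0.0896  0.0009]
 [ 0.4564 -0.0903  0.0093]] [np.float64(0.0008), np.float64(0.0031), np.float64(0.0007)] mean [ 0.5072 -0.0895  0.0051]
forc 
 [[ 0.4729 -0.1787  0.006 ]
 [ 0.3523 -0.1581  0.0055]] [np.float64(0.0005), np.float64(0.0026)] mean [ 0.4126 -0.1684  0.0057]
vialcap 
 [[ 0.4171 -0.0989  0.0722]] [np.float64(0.0)] mean [ 0.4171 -0.0989  0.0722]
pot lid (array([ 0.5295, -0.1743,  0.0473]), np.float64(0.001533525407329533)) [ 0.5281 -0.1741  0.051 ]
pot lid (array([ 0.4707, -0.1267,  0.0463]), np.float64(0.001273981003347608)) [ 0.4696 -0.1266  0.051 ]
syr z=.006 [array([ 0.5794, -0.0888,  0.006 ]), array([ 0.4832, -0.0901,  0.006 ]), array([ 0.4563, -0.0906,  0.006 ])]
```

```bash
python3 - <<'E'
from h import *
top=np.load("pics/top0.npy");side=np.load("pics/side0.npy")
a=cv2.resize(top[150:285,255:345,::-1],None,fx=4.4,fy=4.4,interpolation=cv2.INTER_CUBIC)
b=cv2.resize(side[145:235,240:355,::-1],None,fx=3.5,fy=4.4,interpolation=cv2.INTER_CUBIC)
c=np.zeros((594,800,3),np.uint8); c[:a.shape[0],:a.shape[1]]=a; c[:b.shape[0],396:396+b.shape[1]]=b[:,:404]
cv2.imwrite("pics/obj.png",c)
E
```

```text
(no output)
```

View pics/obj.png

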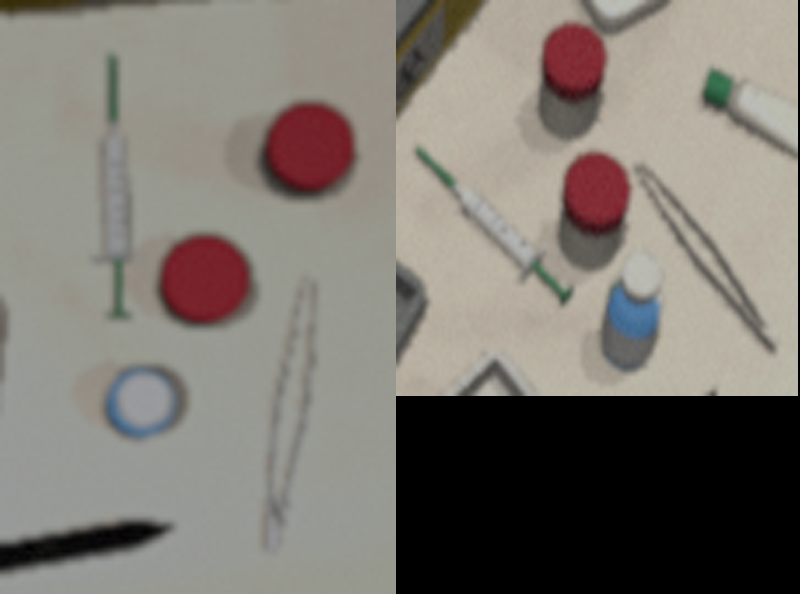

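In the crop the forceps ends are at about top-view pixels (325.4,213.2) and (316.6,274.8), with nothing touching them. The syringe lies almost along world x. Next: a planning helper that converts targets to tool shifts.

```bash
cat >> h.py <<'E'
def plan(x,y,z,psi=None):
    """turn about tool z, then tool-frame shift (mm) to a world target; psi = world angle (deg) of closing line"""
    o=get_obs(); r=R.from_rotvec(o["tool_rot"]); m=r.as_matrix(); t=0
    cur=np.degrees(np.arctan2(m[1,1],m[0,1]))
    if psi is not None: t=-np.radians((psi-cur+90)%180-90)
    r2=r*R.from_rotvec([0,0,t]); s=r2.inv().apply(np.array([x,y,z])-o["tool_pos"])*1000
    tilt=r.inv().apply([0,0,-1]); 
    print("pos",np.round(o["tool_pos"],4),"psi %.1f turn %.3f (%.2f rows)"%(cur,t,abs(t)/.12),"shift",np.round(s,1),"down in tool",np.round(tilt,3),"q6 %.2f t %.1f open %.3f grip %.1f"%(o["q"][5],o["t"],o["opening"],o["grip_force"]))
E
python3 - <<'E'
from h import *
a,b=onz("top",(325.4,213.2),.005),onz("top",(316.6,274.8),.005)
print("forceps",a,b,(a+b)/2,np.degrees(np.arctan2(*(a-b)[1::-1])),np.linalg.norm(a-b))
print("tap",tri((117,341),(72,202)))
o=get_obs();print(R.from_rotvec(o["tool_rot"]).as_matrix().round(3))
plan(.518,-.09,.2,90)
E
```

```text
forceps [ 0.473783   -0.17984087  0.005     ] [ 0.35148573 -0.15935998  0.005     ] [ 0.41263436 -0.16960042  0.005     ] -9.506996373893932 0.12400035884567037
tap (array([0.4900271, 0.3187139, 0.0557599]), np.float64(0.0013832818218773454))
[[-0.969  0.248 -0.001]
 [ 0.248  0.969 -0.002]
 [ 0.    -0.002 -1.   ]]
pos [0.1549 0.6049 0.2302] psi 75.6 turn -0.251 (2.09 rows) shift [-363.1 -694.9   31.2] down in tool [-0.     0.002  1.   ] q6 -0.12 t 0.1 open 0.085 grip 0.0
```

```bash
python3 -m pendant '[[[0,0,0],[0,0,-0.0835],0.5],[[0,0,0],[0,0,-0.0835],0.5],[[0,0,0],[0,0,-0.0835],0.5],[[-18,-34.5,0],[0,0,0],0.5],[[-18,-34.5,0],[0,0,0],0.5],[[-18,-34.5,0],[0,0,0],0.5],[[-18,-34.5,0],[0,0,0],0.5],[[-18,-34.5,0],[0,0,0],0.5],[[-18,-34.5,0],[0,0,0],0.5],[[-18,-34.5,0],[0,0,0],0.5],[[-18,-34.5,0],[0,0,0],0.5],[[-18,-34.5,0],[0,0,0],0.5]]' 40; python3 -m pendant '[[[-18,-34.5,0],[0,0,0],0.5],[[-18,-34.5,0],[0,0,0],0.5],[[-18,-34.5,0],[0,0,0],0.5],[[-18,-34.5,0],[0,0,0],0.5],[[-18,-34.5,0],[0,0,0],0.5],[[-18,-34.5,0],[0,0,0],0.5],[[-18,-34.5,0],[0,0,0],0.5],[[-18,-34.5,0],[0,0,0],0.5],[[-18,-34.5,0],[0,0,0],0.5],[[-18,-34.5,0],[0,0,0],0.5],[[-18,-34.5,0],[0,0,0],0.5],[[0,0,0],[0,0,0],0.5]]'; python3 -c "
from h import *
plan(.518,-.0897,.1,90.8);plan(.518,-.0897,.003,90.8)"
```

```text
t: 1.1
tool_pos: [0.3171, 0.2931, 0.2309]
tool_rot: [0.001, -3.141, 0.0]
contact_force: [0.3, -0.3, 0.2]
opening: 0.0424
grip_force: 0.0
t: 2.1
tool_pos: [0.5163, -0.0898, 0.2304]
tool_rot: [-0.009, -3.141, 0.003]
contact_force: [-0.7, -0.4, -0.1]
opening: 0.0428
grip_force: 0.0
pos [ 0.5163 -0.0898  0.2304] psi 89.7 turn -0.020 (0.17 rows) shift [ -1.8   0.4 130.4] down in tool [-0.001  0.002  1.   ] q6 -1.88 t 2.1 open 0.043 grip 0.0
pos [ 0.5163 -0.0898  0.2304] psi 89.7 turn -0.020 (0.17 rows) shift [ -1.8   0.6 227.4] down in tool [-0.001  0.002  1.   ] q6 -1.88 t 2.1 open 0.043 grip 0.0
```

```bash
python3 -m pendant '[[[-1.8,0.5,30],[0,0,-0.02],0.5],[[0,0,40],[0,0,0],0.5],[[0,0,40],[0,0,0],0.5],[[0,0,40],[0,0,0],0.5],[[0,0,30],[0,0,0],0.5],[[0,0,20],[0,0,0],0.5],[[0,0,20],[0,0,0],0.5],[[0,0,7],[0,0,0],0.5],[[0,0,0],[0,0,0],0.5],[[0,0,0],[0,0,0],0.5]]'; python3 - <<'E'
from h import *
plan(.518,-.0897,.003,90.8)
for n,(x0,y0,x1,y1) in {"side":(210,130,330,250)}.items():
    im=optics.get_image(n); cv2.imwrite("pics/g1.png",cv2.resize(im[y0:y1,x0:x1,::-1],None,fx=4,fy=4,interpolation=cv2.INTER_CUBIC))
E
```

```text
t: 2.93
tool_pos: [0.5168, -0.0841, 0.0046]
tool_rot: [0.031, -3.141, -0.0]
contact_force: [-0.4, 0.1, 0.4]
opening: 0.0428
grip_force: 0.0
pos [ 0.5168 -0.0841  0.0046] psi 91.1 turn 0.006 (0.05 rows) shift [-1.1 -5.6  1.6] down in tool [-0. -0.  1.] q6 -1.89 t 2.9 open 0.043 grip 0.0
```

View pics/g1.png

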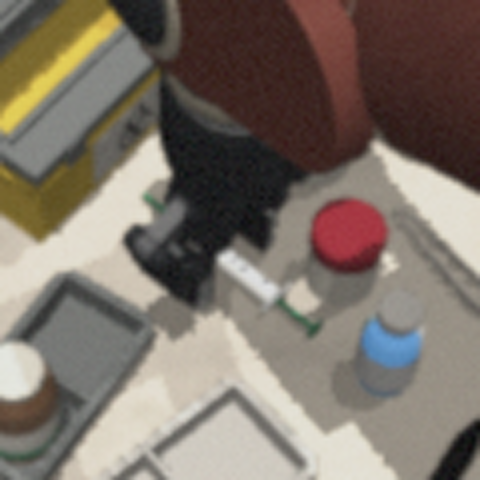

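The fingers straddle the barrel, with the needle and plunger showing on either side. I'll correct the 5.6 mm y offset and grip.

```bash
python3 -m pendant '[[[-1,-5.6,1.2],[0,0,0],0.5],[[0,0,0],[0,0,0],0.5],[[0,0,0],[0,0,0],0],[[0,0,0],[0,0,0],0],[[0,0,0],[0,0,0],0],[[0,0,0],[0,0,0],0],[[0,0,0],[0,0,0],0],[[0,0,0],[0,0,0],0]]' 30; python3 -m pendant '[[[0,0,-20],[0,0,0],0],[[0,0,-40],[0,0,0],0],[[0,0,-40],[0,0,0],0],[[0,0,-40],[0,0,0],0],[[0,0,-20],[0,0,0],0],[[0,0,0],[0,0,0],0],[[0,0,0],[0,0,0],0]]';python3 -c "
from h import *
plan(.656,-.105,.16,5.5)"
```

```text
t: 3.65
tool_pos: [0.5182, -0.0899, 0.0037]
tool_rot: [-0.031, 3.141, -0.001]
contact_force: [-1.9, 0.9, 3.9]
opening: 0.0102
grip_force: 31.3
t: 4.23
tool_pos: [0.5186, -0.0899, 0.1644]
tool_rot: [-0.031, 3.138, -0.001]
contact_force: [-0.6, 0.1, -0.8]
opening: 0.0102
grip_force: 30.8
pos [ 0.5186 -0.0899  0.1644] psi 91.1 turn 1.495 (12.46 rows) shift [-28.2 135.3   4.9] down in tool [0.003 0.001 1.   ] q6 -1.90 t 4.2 open 0.010 grip 30.8
```

```bash
python3 -m pendant '[[[0,0,0],[0,0,0.12],0],[[0,0,0],[0,0,0.12],0],[[0,0,0],[0,0,0.12],0],[[0,0,0],[0,0,0.12],0],[[0,0,0],[0,0,0.12],0],[[0,0,0],[0,0,0.12],0],[[0,0,0],[0,0,0.12],0],[[0,0,0],[0,0,0.12],0],[[0,0,0],[0,0,0.12],0],[[0,0,0],[0,0,0.12],0],[[0,0,0],[0,0,0.12],0],[[0,0,0],[0,0,0.12],0]]'; python3 -m pendant '[[[-6,27,0],[0,0,0.055],0],[[-6,27,0],[0,0,0],0],[[-6,27,0],[0,0,0],0],[[-6,27,0],[0,0,0],0],[[-5,27,0],[0,0,0],0],[[0,0,0],[0,0,0],0],[[0,0,0],[0,0,0],0],[[0,0,0],[0,0,0],0]]';python3 - <<'E'
from h import *
plan(.656,-.105,.09,5.5)
im=optics.get_image("top"); x0,y0,x1,y1=215,60,365,210
im2=optics.get_image("side")
a=[cv2.resize(i,(400,400),interpolation=cv2.INTER_CUBIC) for i in (im[y0:y1,x0:x1,::-1],im2[60:210,160:310,::-1])]
cv2.imwrite("pics/drop.png",np.hstack(a))
E
```

```text
t: 5.23
tool_pos: [0.5162, -0.0892, 0.1598]
tool_rot: [-2.052, -2.372, 0.003]
contact_force: [-0.4, 0.8, 0.0]
opening: 0.0101
grip_force: 30.8
t: 5.9
tool_pos: [0.6535, -0.1038, 0.1604]
tool_rot: [-2.11, -2.322, 0.003]
contact_force: [-0.6, 1.1, 0.0]
opening: 0.0104
grip_force: 30.8
pos [ 0.6535 -0.1038  0.1604] psi 5.5 turn -0.000 (0.00 rows) shift [-1.6  2.7 70.4] down in tool [-0.002  0.004  1.   ] q6 -0.37 t 5.9 open 0.010 grip 30.8
```

View pics/drop.png

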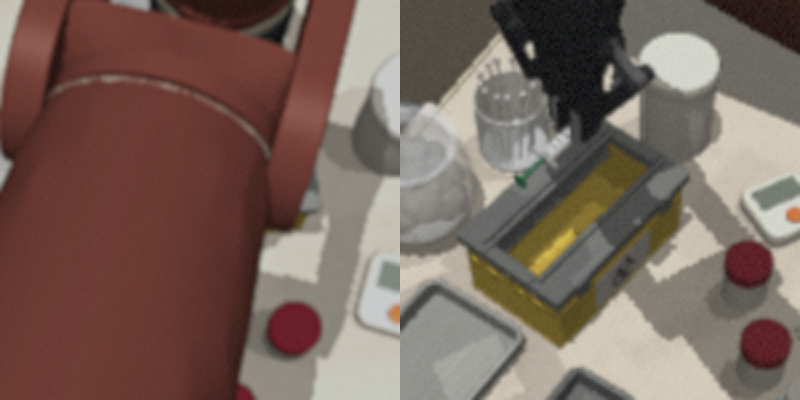

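The syringe is held lengthwise over the slot, with the plunger end at side pixel (206,128). I'll lower to just above the lid and then check the plunger end position.

```bash
python3 -m pendant '[[[-1.6,2.7,20],[0,0,0],0],[[0,0,25],[0,0,0],0],[[0,0,20],[0,0,0],0],[[0,0,4],[0,0,0],0],[[0,0,0],[0,0,0],0],[[0,0,0],[0,0,0],0]]'; python3 -c "
from h import *
print(onz('side',(205.8,127.5),.164)); plan(.656,-.105,.09,5.5)"
```

```text
t: 6.5
tool_pos: [0.6579, -0.1056, 0.0951]
tool_rot: [2.112, 2.324, 0.001]
contact_force: [1.5, 0.0, 0.0]
opening: 0.0102
grip_force: 30.8
[ 0.64723788 -0.04519205  0.164     ]
pos [ 0.6579 -0.1056  0.0951] psi 5.5 turn -0.001 (0.00 rows) shift [ 0.8 -1.9  5.1] down in tool [ 0.    -0.001  1.   ] q6 -0.37 t 6.5 open 0.010 grip 30.8
```

```bash
python3 -m pendant '[[[0.6,-1.8,6],[0,0,0],0],[[0,0,0],[0,0,0],0],[[0,0,0],[0,0,0],0.4],[[0,0,0],[0,0,0],0.4],[[0,0,0],[0,0,0],0.4],[[0,0,0],[0,0,0],0.4],[[0,0,0],[0,0,0],0.4],[[0,0,-40],[0,0,0],0.4],[[0,0,-40],[0,0,0],0.4],[[0,0,-40],[0,0,0],0.4],[[0,0,0],[0,0,0],0.4]]'; python3 - <<'E'
from h import *
plan(.656,-.105,.12,5.5)
im2=optics.get_image("side"); cv2.imwrite("pics/in.png",cv2.resize(im2[80:200,170:290,::-1],None,fx=4,fy=4,interpolation=cv2.INTER_CUBIC))
E
```

```text
t: 7.42
tool_pos: [0.6609, -0.1064, 0.2199]
tool_rot: [2.102, 2.314, 0.012]
contact_force: [0.7, -0.0, 2.1]
opening: 0.0339
grip_force: 0.0
pos [ 0.6609 -0.1064  0.2199] psi 5.5 turn -0.000 (0.00 rows) shift [ 2.5 -6.3 99.8] down in tool [ 0.006 -0.016  1.   ] q6 -0.37 t 7.4 open 0.034 grip 0.0
```

View pics/in.png

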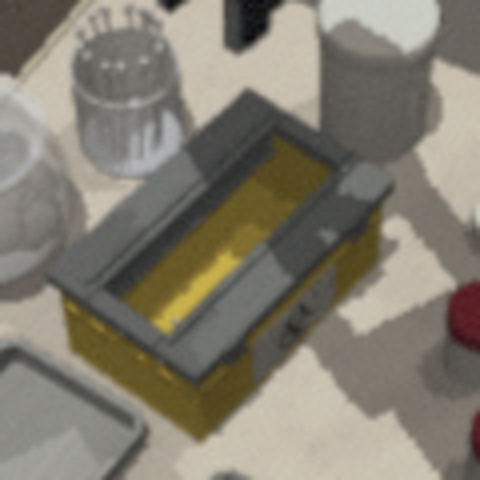

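The syringe is not on the lid or the worktop. It is probably behind the near wall, so I'll check from the top once the arm clears. Next I'll move to the forceps.

```bash
python3 -m pendant '[[[0,0,0],[0,0,-0.119],0.4],[[0,0,0],[0,0,-0.119],0.4],[[0,0,0],[0,0,-0.119],0.4],[[0,0,0],[0,0,-0.119],0.4],[[0,0,0],[0,0,-0.119],0.4],[[0,0,0],[0,0,-0.119],0.4],[[0,0,0],[0,0,-0.119],0.4],[[0,0,0],[0,0,-0.119],0.4],[[0,0,0],[0,0,-0.119],0.4],[[0,0,0],[0,0,-0.119],0.4],[[0,0,0],[0,0,-0.119],0.4],[[0,0,0],[0,0,0],0.4]]';python3 -c "
from h import *
plan(.4126,-.1696,.15,80.5)"
```

```text
t: 8.47
tool_pos: [0.6556, -0.105, 0.2067]
tool_rot: [-0.258, -3.129, -0.0]
contact_force: [-0.1, 0.2, -0.1]
opening: 0.0339
grip_force: 0.0
pos [ 0.6556 -0.105   0.2067] psi 80.6 turn 0.001 (0.01 rows) shift [ 228.9 -103.8   57.2] down in tool [-0.002 -0.     1.   ] q6 -1.68 t 8.5 open 0.034 grip 0.0
```

```bash
python3 -m pendant '[[[32.7,-14.8,8],[0,0,0],0.4],[[32.7,-14.8,8],[0,0,0],0.4],[[32.7,-14.8,8],[0,0,0],0.4],[[32.7,-14.8,8],[0,0,0],0.4],[[32.7,-14.8,8],[0,0,0],0.4],[[32.7,-14.8,8],[0,0,0],0.4],[[32.7,-14.8,8],[0,0,0],0.4],[[0,0,0],[0,0,0],0.4],[[0,0,0],[0,0,0],0.4]]';python3 - <<'E'
from h import *
plan(.4126,-.1696,.003,80.5)
im=optics.get_image("top"); x0,y0,x1,y1=150,80,350,280
im2=optics.get_image("side")
a=[cv2.resize(i,(400,400),interpolation=cv2.INTER_CUBIC) for i in (im[y0:y1,x0:x1,::-1],im2[100:250,200:350,::-1])]
cv2.imwrite("pics/forc.png",np.hstack(a))
E
```

```text
t: 9.22
tool_pos: [0.4113, -0.1692, 0.1505]
tool_rot: [-0.268, -3.129, -0.002]
contact_force: [0.1, 1.3, 0.0]
opening: 0.0345
grip_force: 0.0
pos [ 0.4113 -0.1692  0.1505] psi 80.2 turn -0.005 (0.04 rows) shift [ -1.6  -0.3 147.5] down in tool [-0.002 -0.001  1.   ] q6 -1.96 t 9.2 open 0.035 grip 0.0
```

View pics/forc.png

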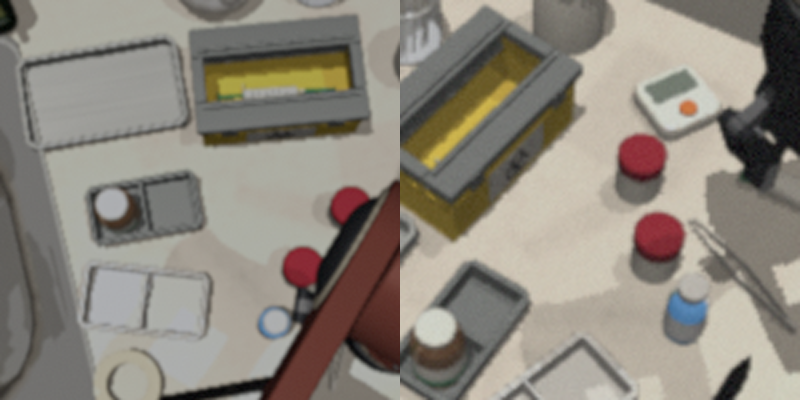

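The syringe lies inside the container (top crop 270,92), and the forceps are ready below the gripper. Now I'll descend and grip them.

```bash
python3 -m pendant '[[[-1.2,-0.3,35],[0,0,0],0.4],[[0,0,40],[0,0,0],0.4],[[0,0,35],[0,0,0],0.4],[[0,0,20],[0,0,0],0.4],[[0,0,14],[0,0,0],0.4],[[0,0,3],[0,0,0],0.4],[[0,0,0],[0,0,0],0.4],[[0,0,0],[0,0,0],0.4]]';python3 -c "
from h import *
plan(.4126,-.1696,.003,80.5)"
```

```text
t: 9.98
tool_pos: [0.416, -0.1704, 0.0063]
tool_rot: [0.26, 3.129, -0.001]
contact_force: [-0.4, -0.4, 1.3]
opening: 0.0343
grip_force: 0.0
pos [ 0.416  -0.1704  0.0063] psi 80.5 turn -0.000 (0.00 rows) shift [3.5 0.2 3.3] down in tool [0.002 0.001 1.   ] q6 -1.96 t 10.0 open 0.034 grip 0.0
```

```bash
python3 -m pendant '[[[3,0.2,2.5],[0,0,0],0.4],[[0,0,0],[0,0,0],0.4],[[0,0,0],[0,0,0],0],[[0,0,0],[0,0,0],0],[[0,0,0],[0,0,0],0],[[0,0,0],[0,0,0],0],[[0,0,0],[0,0,0],0]]' 30; python3 -m pendant '[[[0,0,-20],[0,0,0],0],[[0,0,-35],[0,0,0],0],[[0,0,-40],[0,0,0],0],[[0,0,-30],[0,0,0],0],[[0,0,0],[0,0,0],0],[[0,0,0],[0,0,0],0]]';python3 -c "
from h import *
plan(.655,.074,.128,9.5)"
```

```text
t: 10.57
tool_pos: [0.412, -0.1696, 0.0035]
tool_rot: [0.261, 3.13, -0.001]
contact_force: [-0.5, 0.6, 5.4]
opening: 0.0133
grip_force: 30.9
t: 11.07
tool_pos: [0.4127, -0.17, 0.1298]
tool_rot: [0.261, 3.126, -0.004]
contact_force: [-0.1, 0.6, -1.1]
opening: 0.0134
grip_force: 30.2
pos [ 0.4127 -0.17    0.1298] psi 80.5 turn 1.239 (10.32 rows) shift [200.7 279.3   2.2] down in tool [0.005 0.002 1.   ] q6 -1.96 t 11.1 open 0.013 grip 30.2
```

```bash
python3 -m pendant '[[[0,0,0],[0,0,0.124],0],[[0,0,0],[0,0,0.124],0],[[0,0,0],[0,0,0.124],0],[[0,0,0],[0,0,0.124],0],[[0,0,0],[0,0,0.124],0],[[0,0,0],[0,0,0.124],0],[[0,0,0],[0,0,0.124],0],[[0,0,0],[0,0,0.124],0],[[0,0,0],[0,0,0.124],0],[[0,0,0],[0,0,0.123],0],[[0,0,0],[0,0,0],0]]';python3 -m pendant '[[[22.3,31,0],[0,0,0],0],[[22.3,31,0],[0,0,0],0],[[22.3,31,0],[0,0,0],0],[[22.3,31,0],[0,0,0],0],[[22.3,31,0],[0,0,0],0],[[22.3,31,0],[0,0,0],0],[[22.3,31,0],[0,0,0],0],[[22.3,31,0],[0,0,0],0],[[22.3,31,0],[0,0,0],0],[[0,0,0],[0,0,0],0],[[0,0,0],[0,0,0],0]]';python3 -c "
from h import *
plan(.6566,.074,.006,9.5)"
```

```text
t: 11.98
tool_pos: [0.41, -0.1684, 0.125]
tool_rot: [-2.03, -2.392, 0.001]
contact_force: [0.7, 0.4, 0.2]
opening: 0.0135
grip_force: 30.2
t: 12.9
tool_pos: [0.6532, 0.0761, 0.1248]
tool_rot: [-2.022, -2.401, 0.004]
contact_force: [0.2, -0.9, -0.1]
opening: 0.0135
grip_force: 30.2
pos [0.6532 0.0761 0.1248] psi 9.8 turn 0.005 (0.04 rows) shift [ -2.7   3.5 118.8] down in tool [-0.     0.004  1.   ] q6 -0.17 t 12.9 open 0.013 grip 30.2
```

```bash
python3 -m pendant '[[[-2.5,3,35],[0,0,0],0],[[0,0,35],[0,0,0],0],[[0,0,25],[0,0,0],0],[[0,0,15],[0,0,0],0],[[0,0,3],[0,0,0],0],[[0,0,0],[0,0,0],0],[[0,0,0],[0,0,0],0]]';python3 -c "
from h import *
plan(.6566,.074,.006,9.5)"
```

```text
t: 13.48
tool_pos: [0.6579, 0.0723, 0.0162]
tool_rot: [2.029, 2.396, 0.002]
contact_force: [0.6, 0.5, 0.3]
opening: 0.0133
grip_force: 30.2
pos [0.6579 0.0723 0.0162] psi 9.5 turn -0.000 (0.00 rows) shift [ 1.9 -1.  10.2] down in tool [ 0.    -0.002  1.   ] q6 -0.17 t 13.5 open 0.013 grip 30.2
```

```bash
python3 -m pendant '[[[0,0,5],[0,0,0],0],[[0,0,4],[0,0,0],0],[[0,0,0],[0,0,0],0],[[0,0,0],[0,0,0],0],[[0,0,0],[0,0,0],0.35],[[0,0,0],[0,0,0],0.35],[[0,0,0],[0,0,0],0.35],[[0,0,0],[0,0,0],0.35]]';python3 -m pendant '[[[0,0,-20],[0,0,0],0.35],[[0,0,-40],[0,0,0],0.35],[[0,0,-40],[0,0,0],0.35],[[0,0,-40],[0,0,0],0.35],[[0,0,-40],[0,0,0],0.7],[[0,0,0],[0,0,0],0.7],[[0,0,0],[0,0,0],0.7]]';python3 - <<'E'
from h import *
# pots and vial by colour/white-cap in initial picture: two-view check
plan(.529,-.174,.12,0)
im=optics.get_image("side"); np.save("pics/s2.npy",im)
cv2.imwrite("pics/tray.png",cv2.resize(im[140:260,110:230,::-1],None,fx=4,fy=4,interpolation=cv2.INTER_CUBIC))
E
```

```text
t: 14.15
tool_pos: [0.657, 0.0728, 0.0058]
tool_rot: [2.03, 2.397, 0.0]
contact_force: [-0.1, -0.2, -0.2]
opening: 0.0299
grip_force: 0.0
t: 14.73
tool_pos: [0.6593, 0.0728, 0.1906]
tool_rot: [2.026, 2.393, 0.009]
contact_force: [-0.1, -0.8, 0.3]
opening: 0.0597
grip_force: 0.0
pos [0.6593 0.0728 0.1906] psi 9.5 turn 0.166 (1.38 rows) shift [-246.8 -130.9   69.5] down in tool [ 0.001 -0.008  1.   ] q6 -0.17 t 14.7 open 0.060 grip 0.0
```

View pics/tray.png

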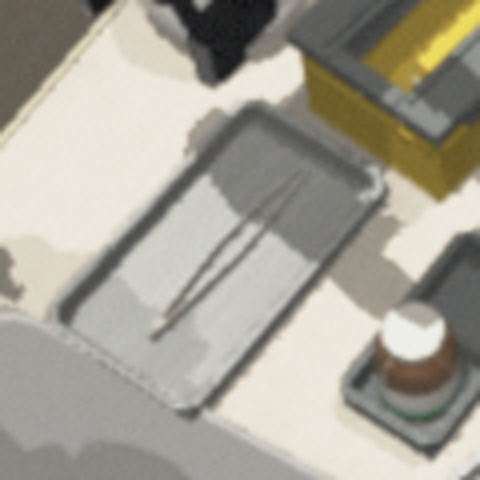

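The forceps lie flat in the tray. Before the pots, I'll refine the bay poses by casting each corner onto the rim plane in both views.

```bash
python3 - <<'E'
from h import *
np.set_printoptions(precision=4,suppress=True)
c=lambda p,o:((p[0]+.5)/3.1-.5+o[0],(p[1]+.5)/3.1-.5+o[1])
D={"med":([(236,422),(334,304),(398,350),(300,472)],[(119,287),(288,250),(302,333),(136,364)]),
"car":([(320,505),(460,390),(524,452),(382,571)],[(118,393),(312,404),(300,508),(110,490)])}
B={"med":(26.5,),"car":(29.5,)}
for k,(s,t) in D.items():
  for n,X in(("side",[onz("side",c(p,(120,100)),.024) for p in s]),("top",[onz("top",c(p,(155,85)),.024) for p in t])):
    X=np.array(X)[:,:2]; ctr=X.mean(0); d=X[0]-X[1]+X[3]-X[2]; d/=np.linalg.norm(d); b=B[k][0]/1000
    print(k,n,ctr,"yaw",np.degrees(np.arctan2(-d[0],d[1])),"+bay",ctr+b*d,"-bay",ctr-b*d)
s2=np.load("pics/s2.npy")
for lo,hi in(((170,120,50),(180,255,255)),): print(blobs(s2,lo,hi,(120,90,400,290)))
E
```

```text
med side [0.5315 0.0313] yaw 8.888373130262526 +bay [0.5274 0.0574] -bay [0.5356 0.0051]
med top [0.5309 0.0279] yaw 11.545792650052569 +bay [0.5256 0.0539] -bay [0.5362 0.0019]
car side [0.4379 0.0306] yaw -4.570525281458831 +bay [0.4403 0.06  ] -bay [0.4355 0.0012]
car top [0.4398 0.0274] yaw -4.201654881820766 +bay [0.442  0.0568] -bay [ 0.4377 -0.002 ]
[([288.9, 161.3], [282, 154, 16, 13, 124]), ([296.7, 188.5], [288, 180, 18, 18, 247])]
```

```bash
python3 -m pendant '[[[-30.9,-16.4,0],[0,0,0],0.7],[[-30.9,-16.4,0],[0,0,0],0.7],[[-30.9,-16.4,0],[0,0,0],0.7],[[-30.9,-16.4,0],[0,0,0],0.7],[[-30.9,-16.4,0],[0,0,0],0.7],[[-30.9,-16.4,0],[0,0,0],0.7],[[-30.9,-16.4,0],[0,0,0],0.7],[[0,0,0],[0,0,0.083],0.7],[[0,0,0],[0,0,0.083],0.7],[[0,0,0],[0,0,0],0.7],[[0,0,0],[0,0,0],0.7]]'; python3 -c "
from h import *
plan(.529,-.174,.028,0)"
```

```text
t: 15.7
tool_pos: [0.5782, -0.1592, 0.1832]
tool_rot: [-2.217, -2.22, 0.002]
contact_force: [0.0, 0.1, 0.6]
opening: 0.0597
grip_force: 0.0
pos [ 0.5782 -0.1592  0.1832] psi 0.1 turn 0.001 (0.01 rows) shift [-15.  -48.6 155.3] down in tool [-0.002  0.004  1.   ] q6 -0.39 t 15.7 open 0.060 grip 0.0
```

```bash
python3 -m pendant '[[[-7.5,-24.3,0],[0,0,0],0.7],[[-7.5,-24.3,0],[0,0,0],0.7],[[0,0,30],[0,0,0],0.7],[[0,0,30],[0,0,0],0.7],[[0,0,0],[0,0,0],0.7],[[0,0,0],[0,0,0],0.7]]'; python3 -c "
from h import *
plan(.529,-.174,.028,0)"
```

```text
t: 16.2
tool_pos: [0.529, -0.1732, 0.123]
tool_rot: [-2.216, -2.219, 0.003]
contact_force: [0.7, 0.5, -0.5]
opening: 0.0599
grip_force: 0.0
pos [ 0.529  -0.1732  0.123 ] psi 0.1 turn 0.001 (0.01 rows) shift [-1.1  0.5 95. ] down in tool [-0.003  0.005  1.   ] q6 -0.45 t 16.2 open 0.060 grip 0.0
```

```bash
python3 -m pendant '[[[0.8,0,25],[0,0,0],0.7],[[0,0,25],[0,0,0],0.7],[[0,0,25],[0,0,0],0.7],[[0,0,15],[0,0,0],0.7],[[0,0,4],[0,0,0],0.7],[[0,0,0],[0,0,0],0.7],[[0,0,0],[0,0,0],0.7],[[0,0,0],[0,0,0],0.7]]'; python3 -c "
from h import *
plan(.529,-.174,.028,0)"
```

```text
t: 16.87
tool_pos: [0.5325, -0.1744, 0.034]
tool_rot: [2.219, 2.219, 0.002]
contact_force: [0.8, -0.3, 0.0]
opening: 0.0598
grip_force: 0.0
pos [ 0.5325 -0.1744  0.034 ] psi 0.0 turn 0.000 (0.00 rows) shift [ 0.4 -3.5  6. ] down in tool [ 0.002 -0.004  1.   ] q6 -0.45 t 16.9 open 0.060 grip 0.0
```

```bash
python3 -m pendant '[[[0.4,-3.3,5],[0,0,0],0.7],[[0,0,0],[0,0,0],0.7],[[0,0,0],[0,0,0],0.7],[[0,0,0],[0,0,0],0],[[0,0,0],[0,0,0],0],[[0,0,0],[0,0,0],0],[[0,0,0],[0,0,0],0],[[0,0,0],[0,0,0],0]]' 30; python3 -c "
from h import *
plan(.529,-.174,.028,0)"; python3 -m pendant '[[[0,0,-20],[0,0,0],0],[[0,0,-30],[0,0,0],0],[[0,0,-30],[0,0,0],0],[[0,0,-30],[0,0,0],0],[[0,0,0],[0,0,0],0],[[0,0,0],[0,0,0],0]]'; python3 -c "
from h import *
plan(.4412,.058,.14,-4.3)"
```

```text
t: 17.53
tool_pos: [0.5276, -0.1735, 0.0271]
tool_rot: [2.222, 2.221, 0.0]
contact_force: [-1.2, 1.3, 3.0]
opening: 0.0386
grip_force: 30.2
pos [ 0.5276 -0.1735  0.0271] psi -0.0 turn -0.000 (0.00 rows) shift [-0.5  1.4 -0.9] down in tool [ 0. -0.  1.] q6 -0.45 t 17.5 open 0.039 grip 30.2
t: 18.03
tool_pos: [0.5288, -0.1739, 0.1389]
tool_rot: [2.219, 2.218, 0.002]
contact_force: [0.3, -0.3, -1.6]
opening: 0.039
grip_force: 30.5
pos [ 0.5288 -0.1739  0.1389] psi -0.0 turn 0.075 (0.62 rows) shift [ 224.7 -104.7   -1.9] down in tool [ 0.002 -0.004  1.   ] q6 -0.45 t 18.0 open 0.039 grip 30.5
```

```bash
python3 -m pendant '[[[0,0,0],[0,0,0.075],0],[[16,-7.5,0],[0,0,0],0],[[32.1,-15,0],[0,0,0],0],[[32.1,-15,0],[0,0,0],0],[[32.1,-15,0],[0,0,0],0],[[32.1,-15,0],[0,0,0],0],[[32.1,-15,0],[0,0,0],0],[[32.1,-15,0],[0,0,0],0],[[16,-7.5,0],[0,0,0],0],[[0,0,0],[0,0,0],0],[[0,0,0],[0,0,0],0],[[0,0,0],[0,0,0],0]]'; python3 -c "
from h import *
plan(.4412,.058,.031,-4.3)"
```

```text
t: 19.03
tool_pos: [0.4392, 0.0581, 0.1355]
tool_rot: [-2.303, -2.135, 0.002]
contact_force: [0.0, 1.4, 0.4]
opening: 0.0391
grip_force: 30.5
pos [0.4392 0.0581 0.1355] psi -4.3 turn -0.001 (0.00 rows) shift [1.000e-01 2.200e+00 1.044e+02] down in tool [0.001 0.002 1.   ] q6 0.04 t 19.0 open 0.039 grip 30.5
```

```bash
python3 -m pendant '[[[0,1,25],[0,0,0],0],[[0,0,25],[0,0,0],0],[[0,0,20],[0,0,0],0],[[0,0,10],[0,0,0],0],[[0,0,4],[0,0,0],0],[[0,0,0],[0,0,0],0],[[0,0,0],[0,0,0],0],[[0,0,0],[0,0,0],0]]'; python3 - <<'E'
from h import *
plan(.4412,.058,.0305,-4.3)
im=optics.get_image("side")
cv2.imwrite("pics/pot1.png",cv2.resize(im[170:300,190:320,::-1],None,fx=4,fy=4,interpolation=cv2.INTER_CUBIC))
E
```

```text
t: 19.7
tool_pos: [0.442, 0.0582, 0.0541]
tool_rot: [2.303, 2.134, 0.003]
contact_force: [0.9, 0.1, -0.4]
opening: 0.0392
grip_force: 30.5
pos [0.442  0.0582 0.0541] psi -4.3 turn -0.001 (0.01 rows) shift [-0.3 -0.8 23.6] down in tool [-0.    -0.003  1.   ] q6 0.04 t 19.7 open 0.039 grip 30.5
```

View pics/pot1.png

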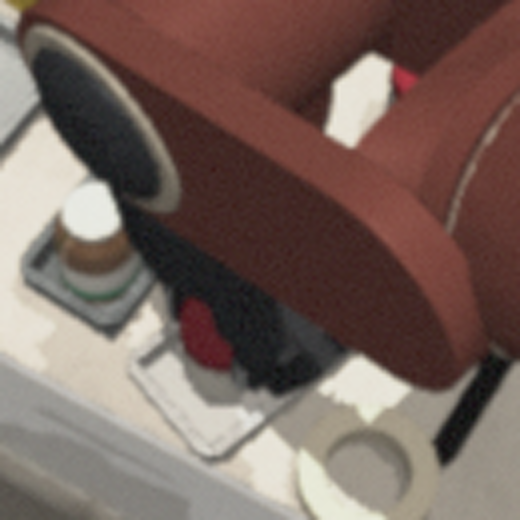

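The pot is over the +y bay, with its body at about crop (215,380) inside the rim. I'll lower it and release.

```bash
python3 -m pendant '[[[0,0,8],[0,0,0],0],[[0,0,8],[0,0,0],0],[[0,0,5],[0,0,0],0],[[0,0,0],[0,0,0],0],[[0,0,0],[0,0,0],0],[[0,0,0],[0,0,0],0]]'; python3 -c "
from h import *
plan(.4412,.058,.0305,-4.3)"
```

```text
t: 20.25
tool_pos: [0.4404, 0.0585, 0.0314]
tool_rot: [-2.303, -2.136, 0.001]
contact_force: [-0.6, 0.7, -0.6]
opening: 0.0392
grip_force: 30.6
pos [0.4404 0.0585 0.0314] psi -4.3 turn -0.000 (0.00 rows) shift [-0.5  0.8  0.9] down in tool [0.    0.001 1.   ] q6 0.04 t 20.2 open 0.039 grip 30.6
```

```bash
python3 -m pendant '[[[0,0,1],[0,0,0],0],[[0,0,0],[0,0,0],0.6],[[0,0,0],[0,0,0],0.7],[[0,0,0],[0,0,0],0.7],[[0,0,0],[0,0,0],0.7],[[0,0,-15],[0,0,0],0.7],[[0,0,-30],[0,0,0],0.7],[[0,0,-40],[0,0,0],0.7],[[0,0,-25],[0,0,0],0.7],[[0,0,0],[0,0,0],0.7],[[0,0,0],[0,0,0],0.7]]'; python3 -c "
from h import *
plan(.4705,-.1267,.13,0)"
```

```text
t: 21.17
tool_pos: [0.4421, 0.0585, 0.1429]
tool_rot: [2.301, 2.134, 0.005]
contact_force: [0.0, -0.4, -1.0]
opening: 0.0599
grip_force: 0.0
pos [0.4421 0.0585 0.1429] psi -4.3 turn -0.075 (0.63 rows) shift [-185.2   28.3   13. ] down in tool [-0.    -0.005  1.   ] q6 0.04 t 21.2 open 0.060 grip 0.0
```

```bash
python3 -m pendant '[[[0,0,0],[0,0,-0.12],0.65],[[0,0,0],[0,0,-0.12],0.65],[[0,0,0],[0,0,-0.12],0.65],[[0,0,0],[0,0,-0.12],0.65],[[0,0,0],[0,0,-0.12],0.65],[[0,0,0],[0,0,-0.12],0.65],[[0,0,0],[0,0,-0.12],0.65],[[0,0,0],[0,0,0],0.65]]'; python3 -c "
from h import *
plan(.4705,-.1267,.13)"
```

```text
t: 21.83
tool_pos: [0.4393, 0.0585, 0.1384]
tool_rot: [-1.228, -2.888, 0.002]
contact_force: [-0.0, 0.2, 0.1]
opening: 0.0553
grip_force: 0.0
pos [0.4393 0.0585 0.1384] psi 43.9 turn 0.000 (0.00 rows) shift [-155.1 -106.     8.2] down in tool [-0.003  0.003  1.   ] q6 -0.80 t 21.8 open 0.055 grip 0.0
```

```bash
python3 -m pendant '[[[-15.5,-10.6,0],[0,0,0],0.65],[[-31,-21.2,0],[0,0,0],0.65],[[-31,-21.2,0],[0,0,0],0.65],[[-31,-21.2,0],[0,0,0],0.65],[[-31,-21.2,0],[0,0,0],0.65],[[-15.5,-10.6,0],[0,0,0],0.65],[[0,0,20],[0,0,0],0.65],[[0,0,0],[0,0,0],0.65],[[0,0,0],[0,0,0],0.65],[[0,0,0],[0,0,0],0.65]]'; python3 -c "
from h import *
plan(.4705,-.1267,.028)"
```

```text
t: 22.67
tool_pos: [0.4708, -0.126, 0.1199]
tool_rot: [-1.233, -2.888, -0.0]
contact_force: [-0.3, 0.1, 0.2]
opening: 0.0554
grip_force: 0.0
pos [ 0.4708 -0.126   0.1199] psi 43.8 turn 0.000 (0.00 rows) shift [-0.4 -0.7 91.9] down in tool [-0.002  0.001  1.   ] q6 -1.18 t 22.7 open 0.055 grip 0.0
```

```bash
python3 -m pendant '[[[-0.3,-0.7,20],[0,0,0],0.65],[[0,0,25],[0,0,0],0.65],[[0,0,25],[0,0,0],0.65],[[0,0,15],[0,0,0],0.65],[[0,0,4],[0,0,0],0.65],[[0,0,0],[0,0,0],0.65],[[0,0,0],[0,0,0],0.65],[[0,0,0],[0,0,0],0.65]]'; python3 -c "
from h import *
plan(.4705,-.1267,.028)"
```

```text
t: 23.33
tool_pos: [0.4725, -0.1277, 0.0335]
tool_rot: [1.231, 2.887, -0.0]
contact_force: [-0.2, -0.1, 0.3]
opening: 0.0554
grip_force: 0.0
pos [ 0.4725 -0.1277  0.0335] psi 43.8 turn 0.000 (0.00 rows) shift [ 2.2 -0.7  5.5] down in tool [ 0.003 -0.001  1.   ] q6 -1.18 t 23.3 open 0.055 grip 0.0
```

```bash
python3 -m pendant '[[[2,-0.7,5],[0,0,0],0.65],[[0,0,0],[0,0,0],0.65],[[0,0,0],[0,0,0],0.65],[[0,0,0],[0,0,0],0],[[0,0,0],[0,0,0],0],[[0,0,0],[0,0,0],0],[[0,0,0],[0,0,0],0],[[0,0,0],[0,0,0],0]]' 30; python3 -m pendant '[[[0,0,-20],[0,0,0],0],[[0,0,-30],[0,0,0],0],[[0,0,-40],[0,0,0],0],[[0,0,-30],[0,0,0],0],[[0,0,0],[0,0,0],0],[[0,0,0],[0,0,0.12],0],[[0,0,0],[0,0,0.12],0],[[0,0,0],[0,0,0.12],0],[[0,0,0],[0,0,0.12],0],[[0,0,0],[0,0,0.12],0],[[0,0,0],[0,0,0.12],0],[[0,0,0],[0,0,0.12],0]]'; python3 -c "
from h import *
plan(.4368,0,.14,-4.3)"
```

```text
t: 24.0
tool_pos: [0.4696, -0.1267, 0.027]
tool_rot: [1.232, 2.889, -0.0]
contact_force: [-0.4, 0.4, 3.4]
opening: 0.0388
grip_force: 30.3
t: 25.0
tool_pos: [0.4688, -0.1263, 0.1455]
tool_rot: [-2.309, -2.128, 0.001]
contact_force: [-0.1, -0.1, -0.3]
opening: 0.0388
grip_force: 30.4
pos [ 0.4688 -0.1263  0.1455] psi -4.7 turn -0.006 (0.05 rows) shift [123.5 -41.3   5.6] down in tool [-0.     0.001  1.   ] q6 -0.34 t 25.0 open 0.039 grip 30.4
```

```bash
python3 -m pendant '[[[15.5,-5.2,0],[0,0,0],0],[[31,-10.3,0],[0,0,0],0],[[31,-10.3,0],[0,0,0],0],[[31,-10.3,0],[0,0,0],0],[[15,-5.2,0],[0,0,0],0],[[0,0,0],[0,0,0],0],[[0,0,25],[0,0,0],0],[[0,0,25],[0,0,0],0],[[0,0,20],[0,0,0],0],[[0,0,0],[0,0,0],0],[[0,0,0],[0,0,0],0],[[0,0,0],[0,0,0],0]]'; python3 -c "
from h import *
plan(.4368,0,.0305,-4.3)"
```

```text
t: 26.0
tool_pos: [0.4381, -0.0008, 0.0775]
tool_rot: [2.304, 2.135, 0.001]
contact_force: [0.3, 0.2, 0.2]
opening: 0.0389
grip_force: 30.4
pos [ 0.4381 -0.0008  0.0775] psi -4.4 turn -0.001 (0.01 rows) shift [ 0.7 -1.5 47. ] down in tool [ 0.    -0.001  1.   ] q6 -0.10 t 26.0 open 0.039 grip 30.4
```

```bash
python3 -m pendant '[[[0.5,-0.8,12],[0,0,0],0],[[0,0,12],[0,0,0],0],[[0,0,10],[0,0,0],0],[[0,0,8],[0,0,0],0],[[0,0,3],[0,0,0],0],[[0,0,0],[0,0,0],0],[[0,0,0],[0,0,0],0],[[0,0,0],[0,0,0],0]]'; python3 -c "
from h import *
plan(.4368,0,.0305,-4.3)"
```

```text
t: 26.67
tool_pos: [0.4372, 0.0002, 0.0323]
tool_rot: [2.303, 2.135, 0.001]
contact_force: [-0.6, -0.1, -0.1]
opening: 0.0392
grip_force: 30.4
pos [4.372e-01 2.000e-04 3.230e-02] psi -4.3 turn -0.000 (0.00 rows) shift [-0.2 -0.4  1.8] down in tool [ 0.    -0.001  1.   ] q6 -0.09 t 26.7 open 0.039 grip 30.4
```

```bash
python3 -m pendant '[[[0,0,2],[0,0,0],0],[[0,0,0],[0,0,0],0.6],[[0,0,0],[0,0,0],0.7],[[0,0,0],[0,0,0],0.7],[[0,0,0],[0,0,0],0.7],[[0,0,-15],[0,0,0],0.7],[[0,0,-30],[0,0,0],0.7],[[0,0,-40],[0,0,0],0.7],[[0,0,-25],[0,0,0],0.7],[[0,0,0],[0,0,-0.125],0.7],[[0,0,0],[0,0,-0.125],0.7],[[0,0,0],[0,0,0],0.7]]'; python3 -c "
from h import *
plan(.417,-.099,.12)"
```

```text
t: 27.67
tool_pos: [0.4371, 0.0003, 0.1405]
tool_rot: [2.016, 2.407, 0.001]
contact_force: [-1.6, -0.3, 0.3]
opening: 0.0599
grip_force: 0.0
pos [4.371e-01 3.000e-04 1.405e-01] psi 10.1 turn 0.000 (0.00 rows) shift [-94.2 -37.2  20.5] down in tool [ 0.001 -0.002  1.   ] q6 -0.35 t 27.7 open 0.060 grip 0.0
```

```bash
python3 -m pendant '[[[-15,-6,0],[0,0,0],0.7],[[-32,-12.6,0],[0,0,0],0.7],[[-32,-12.6,0],[0,0,0],0.7],[[-15,-6,0],[0,0,0],0.7],[[0,0,20],[0,0,0],0.7],[[0,0,0],[0,0,0],0.7],[[0,0,0],[0,0,0],0.7]]'; python3 - <<'E'
from h import *
plan(.417,-.099,.03)
im=optics.get_image("side");im2=optics.get_image("top")
a=[cv2.resize(i,(400,400),interpolation=cv2.INTER_CUBIC) for i in (im2[150:280,180:310,::-1],im[160:290,210:340,::-1])]
cv2.imwrite("pics/vial.png",np.hstack(a))
E
```

```text
t: 28.25
tool_pos: [0.415, -0.0982, 0.1181]
tool_rot: [-2.02, -2.401, 0.002]
contact_force: [-0.4, -0.3, 0.6]
opening: 0.0601
grip_force: 0.0
pos [ 0.415  -0.0982  0.1181] psi 9.9 turn 0.000 (0.00 rows) shift [-1.3  2.1 88.1] down in tool [-0.002  0.003  1.   ] q6 -0.58 t 28.2 open 0.060 grip 0.0
```

View pics/vial.png

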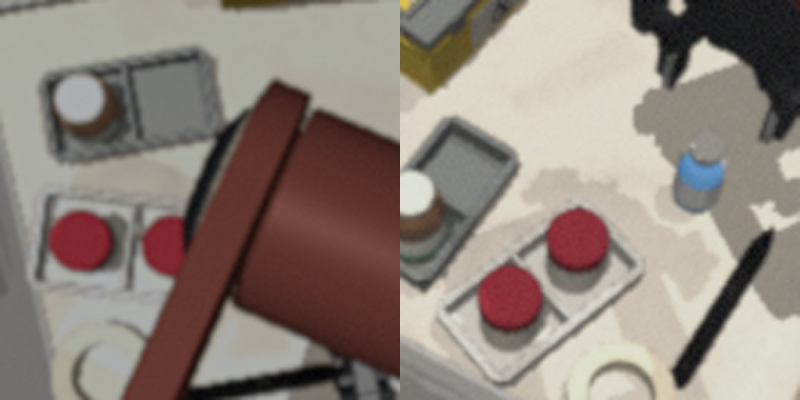

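Both pots stand in their bays (side crop 510,300 and 578,240), and the vial is undisturbed. I'll descend onto the vial.

```bash
python3 -m pendant '[[[0,0,20],[0,0,0],0.7],[[0,0,25],[0,0,0],0.7],[[0,0,20],[0,0,0],0.7],[[0,0,14],[0,0,0],0.7],[[0,0,4],[0,0,0],0.7],[[0,0,0],[0,0,0],0.7],[[0,0,0],[0,0,0],0.7],[[0,0,0],[0,0,0],0.7]]'; python3 -c "
from h import *
plan(.417,-.099,.028)"
```

```text
t: 29.02
tool_pos: [0.4176, -0.099, 0.0382]
tool_rot: [2.017, 2.405, 0.001]
contact_force: [0.4, -0.0, 0.0]
opening: 0.0597
grip_force: 0.0
pos [ 0.4176 -0.099   0.0382] psi 10.0 turn 0.000 (0.00 rows) shift [ 0.1 -0.6 10.2] down in tool [ 0.002 -0.002  1.   ] q6 -0.58 t 29.0 open 0.060 grip 0.0
```

```bash
python3 -m pendant '[[[0,0,5],[0,0,0],0.7],[[0,-0.5,4],[0,0,0],0.7],[[0,0,0],[0,0,0],0.7],[[0,0,0],[0,0,0],0],[[0,0,0],[0,0,0],0],[[0,0,0],[0,0,0],0],[[0,0,0],[0,0,0],0],[[0,0,0],[0,0,0],0],[[0,0,0],[0,0,0],0]]' 30; python3 -m pendant '[[[0,0,-20],[0,0,0],0],[[0,0,-30],[0,0,0],0],[[0,0,-40],[0,0,0],0],[[0,0,-30],[0,0,0],0],[[0,0,0],[0,0,0],0],[[0,0,0],[0,0,0],0]]'; python3 -c "
from h import *
plan(.536,.0035,.14,10)"
```

```text
t: 29.77
tool_pos: [0.416, -0.0989, 0.0279]
tool_rot: [2.019, 2.406, 0.0]
contact_force: [-0.2, -0.1, 1.9]
opening: 0.0307
grip_force: 29.8
t: 30.27
tool_pos: [0.4172, -0.0994, 0.15]
tool_rot: [2.016, 2.403, 0.002]
contact_force: [0.5, 0.3, -1.0]
opening: 0.0306
grip_force: 29.9
pos [ 0.4172 -0.0994  0.15  ] psi 10.0 turn -0.000 (0.00 rows) shift [ 80.7 134.8  10.3] down in tool [ 0.003 -0.004  1.   ] q6 -0.58 t 30.3 open 0.031 grip 29.9
```

```bash
python3 -m pendant '[[[10.1,16.9,0],[0,0,0],0],[[20.2,33.7,0],[0,0,0],0],[[20.2,33.7,0],[0,0,0],0],[[20.2,33.7,0],[0,0,0],0],[[10,16.8,0],[0,0,0],0],[[0,0,0],[0,0,0],0],[[0,0,0],[0,0,0],0],[[0,0,25],[0,0,0],0],[[0,0,25],[0,0,0],0],[[0,0,0],[0,0,0],0],[[0,0,0],[0,0,0],0],[[0,0,0],[0,0,0],0]]'; python3 - <<'E'
from h import *
plan(.536,.0035,.0312,10)
im=optics.get_image("side")
cv2.imwrite("pics/v2.png",cv2.resize(im[150:270,170:290,::-1],None,fx=4,fy=4,interpolation=cv2.INTER_CUBIC))
E
```

```text
t: 31.27
tool_pos: [0.5342, 0.0035, 0.098]
tool_rot: [2.02, 2.406, -0.0]
contact_force: [-0.2, -0.3, -0.1]
opening: 0.0306
grip_force: 30.1
pos [0.5342 0.0035 0.098 ] psi 9.9 turn -0.001 (0.01 rows) shift [-0.3  1.7 66.8] down in tool [0. 0. 1.] q6 -0.31 t 31.3 open 0.031 grip 30.1
```

View pics/v2.png

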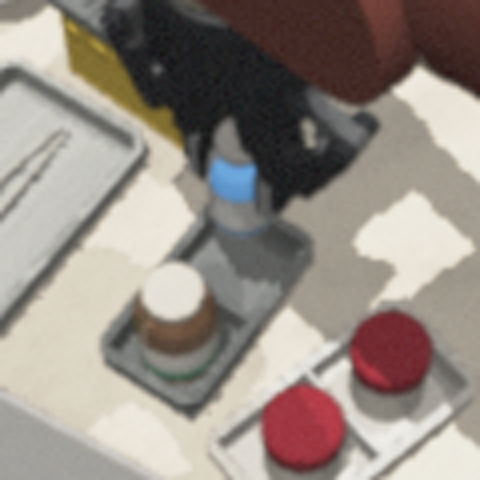

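The vial hangs upright over the free bay. I'll lower it and release.

```bash
python3 -m pendant '[[[0,1.5,20],[0,0,0],0],[[0,0,15],[0,0,0],0],[[0,0,12],[0,0,0],0],[[0,0,8],[0,0,0],0],[[0,0,6],[0,0,0],0],[[0,0,3],[0,0,0],0],[[0,0,0],[0,0,0],0],[[0,0,0],[0,0,0],0],[[0,0,0],[0,0,0],0]]'; python3 -c "
from h import *
plan(.536,.0035,.0312,10)"
```

```text
t: 32.07
tool_pos: [0.5367, 0.0043, 0.0344]
tool_rot: [2.019, 2.406, 0.001]
contact_force: [1.0, 0.1, -0.2]
opening: 0.0304
grip_force: 30.1
pos [0.5367 0.0043 0.0344] psi 10.0 turn -0.000 (0.00 rows) shift [-0.6 -0.8  3.2] down in tool [ 0.    -0.001  1.   ] q6 -0.31 t 32.1 open 0.030 grip 30.1
```

Set down and release, then retreat up and toward the robot's left, clear of the views.

```bash
python3 -m pendant '[[[0,0,2],[0,0,0],0],[[0,0,1],[0,0,0],0],[[0,0,0],[0,0,0],0],[[0,0,0],[0,0,0],0.5],[[0,0,0],[0,0,0],0.6],[[0,0,0],[0,0,0],0.6],[[0,0,0],[0,0,0],0.6],[[0,0,-15],[0,0,0],0.6],[[0,0,-30],[0,0,0],0.6],[[0,0,-40],[0,0,0],0.6],[[0,0,-40],[0,0,0],0.6],[[0,0,-40],[0,0,0],0.6]]'; python3 -m pendant '[[[0,0,0],[0,0,0],0.6],[[35,-20,0],[0,0,0],0.6],[[35,-20,0],[0,0,0],0.6],[[35,-20,0],[0,0,0],0.6],[[35,-20,0],[0,0,0],0.6],[[35,-20,0],[0,0,0],0.6],[[35,-20,0],[0,0,0],0.6],[[35,-20,0],[0,0,0],0.6],[[35,-20,0],[0,0,0],0.6],[[35,-20,0],[0,0,0],0.6],[[0,0,0],[0,0,0],0.6],[[0,0,0],[0,0,0],0.6]]';python3 - <<'E'
from h import *
im=optics.get_image("side");im2=optics.get_image("top")
a=[cv2.resize(i,(400,400),interpolation=cv2.INTER_CUBIC) for i in (im2[90:270,150:330,::-1],im[110:290,110:290,::-1])]
cv2.imwrite("pics/end.png",np.hstack(a))
E
```

```text
t: 33.07
tool_pos: [0.5354, 0.0044, 0.197]
tool_rot: [-2.019, -2.406, 0.001]
contact_force: [1.6, -1.3, 0.1]
opening: 0.0514
grip_force: 0.0
t: 34.07
tool_pos: [0.3027, 0.2846, 0.1955]
tool_rot: [2.013, 2.412, 0.0]
contact_force: [0.9, 0.4, -0.3]
opening: 0.0516
grip_force: 0.0
```

View pics/end.png

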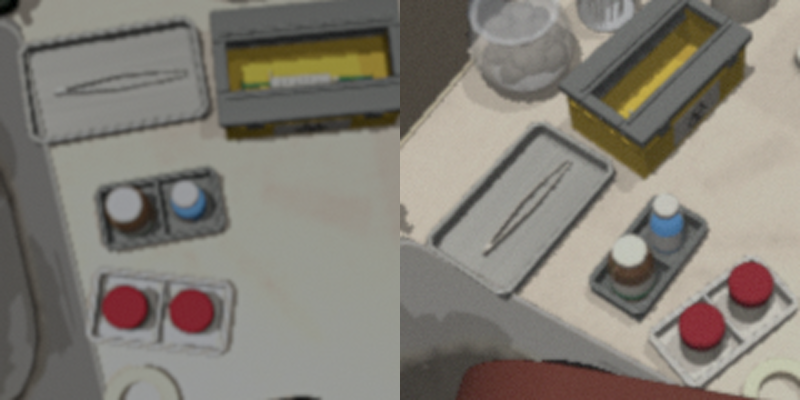

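Every item is in its place and upright: the syringe is in the box, the forceps in the tray, both pots in their bays and the vial in the free bay. I'll hand in the job.

```bash
python3 -c "
from station import ctrl
print(ctrl.finish_job())"
```

```text
the job is handed in; nothing more can be done
None
```

I handed the job in at about 34 s: the syringe went into the sharps container first, and in the final pictures the forceps lie flat in the steel tray, the two pots stand in separate carrier bays and the vial stands in the free bay; no verdict came back.

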